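Set the eyelet press and hold a cuff template in its guard window

TASK

The eyelet in the wooden cuff template is to be pressed home. First turn the dial on the press's control box to mark 4 of its scale (marks run 0 to 10 clockwise, the long ones are 0, 5 and 10); then take the template by its handle and slide its eyelet end level through the window of the press guard until the nose just meets the back stop, without ramming it, so that the eyelet is over the die. Finish while still holding the template there for the press stroke, with the other things on the table left undisturbed.

Things in the scene. Friction and masses are not known exactly. Their poses are not given: they have to be found in the camera images.
- force_dial (a joint): Black pointer dial on top of the grey control box: its angle in rad, 0 at mark 0, growing clockwise seen from above. The 11 marks are 27 deg (0.4712 rad) apart: mark 4 is at 1.885 rad, the end stop (mark 10) at 4.712. It turns with light friction (0.04 N m) and stays where it is left.
- dial_grip (a point): Point on the dial's upright axis at grip height, 108 mm above the table. The dial is a 48 mm round skirt with an upright grip bar 46 mm long, 14 mm wide, from 22 mm below this point (skirt's top) to 10 mm above it; the box's top is 33 mm below it. The point turns with the dial: x lies along the bar, the way the white pointer line points, z up.
- control_box: Grey control box fixed to the table, 150 (x) x 130 (y) x 75 mm high, origin under its centre; the dial's axis is 12 mm from it along +x. White scale disc 92 mm across with black marks on top. From the dial's axis mark 5 lies towards the box's +x, mark 0 at 135 deg to the left of that (counterclockwise from above), mark 10 at 135 deg to the right.
- template: Loose plywood cuff template, a flat board 240 x 56 x 6 mm lying on the table, 0.13 to 0.21 kg. Origin on its underside below the middle of the handle; x runs along the board to the nose, z up. Nose edge at x = +160 mm (30 mm wide, corners mitred 13 mm), tail at x = -80 mm.
- handle (a point): Grip point of the template's handle, a dark wooden bar on the board's top, lying along the template's x: 90 mm long, 20 mm wide, from the board's top (6 mm above its underside) to 46 mm above the underside. This point is 32 mm above the underside, over the template's origin; axes as the template.
- eyelet (a point): Centre of the brass eyelet (18 mm across) in the template near its nose: 140 mm from the template's origin along its x, at half the board's thickness (3 mm above the underside).
- nose (a point): Middle of the template's nose edge, 160 mm from its origin along its x, at half thickness.
- press: Bench eyelet press fixed to the table, grey C-frame 365 mm high. Origin on the table under the die axis. Its x axis is level and is the way work is slid in; z up. Steel base from x = -60 to +190 mm, 150 mm wide, 30 mm high; the head's underside is 215 mm above the table, its front face at x = -30 mm. Upper die's tip 117 mm above the table.
- die (a point): Middle of the lower die's top, on the die axis, 79.5 mm above the table, 55 mm behind the guard's front face.
- window (a point): Centre of the guard's window, in the guard's front face (press x = -55 mm), 84 mm above the table; x axis as the press. A level slot 62 mm wide, 8 mm high (80 to 88 mm above the table) in a 5 mm plate, with folded lips that stand 8 mm out of the face and flare the mouth by 5 mm on each side. The guard is a box 115 mm wide, up to 200 mm high, steel and clear plastic.
- stop (a point): Middle of the front face of the steel back stop in the guard, at press x = +20 mm, 84 mm above the table; the stop is rigid, 60 mm wide, 69 to 103 mm high. With the template's nose against it the eyelet is on the die axis.
- cone_a: Bystander: white thread cone 66 mm across, 147 mm high, origin under its centre.
- cone_b: Bystander: grey-green thread cone of the same size.
- shears: Bystander: tailor's shears lying flat, 240 mm long, 12 mm high.
- button_jar: Bystander: glass jar 56 mm across, 55 mm high.
- pincushion: Bystander: pincushion 80 mm across, with pins 60 mm high.
- chalk_box: Bystander: cardboard box 70 x 45 x 22 mm.
- spray_bottle: Bystander: spray bottle 74 mm across, 200 mm high.
Things that resemble listed ones, but are neither listed nor needed, are in the scene too. What is shaped like the control_box but green or purple is not meant.

How it is judged:
By the outcome, as a careful person would: the job done as asked, in the order asked, and still so for the second after the job is handed in, while the arm keeps its last pose, push and grip.
It also fails if it takes over 58 s, if anything falls off the work surface, if the arm or the gripper's body presses on something with over 40 N, if the wrist force passes 120 N, or if a joint passes its speed limit or range.

ROBOT

A 7-joint arm with a two-finger parallel gripper is mounted at the origin on the work surface. World frame = base frame: x ahead of the robot, y to its left, z up, the work surface at z = 0. Lengths are in m, angles in rad, forces in N, time in s.
With the tool pointing down it reaches from about 0.425 to 0.925 m from the base axis. Payload 6.8 kg.
Tool frame: the origin (TCP) lies on the centre line of the jaws, within the pads' length; the fingertips stand 14 mm ahead of it and the grasp point (between the pads) lies 5 mm behind it (bot.finger_overhang is the distance from the TCP to the fingertips, in m); z points along the fingers, y is the line along which they close (so a half turn about z gives the same grasp; the last joint's range is limited). The gripper opens to 85 mm and grips with 20 to 120 N. Pads are 22 mm wide; open, the fingers measure 114 mm over their backs; the gripper's body (76 mm by 85 mm) begins 54 mm behind the grasp point. The pads swing forward as they close: fully open they stand 13 mm farther back than shut.
Start: joints at [-0.108, 0.477, 0.022, 1.555, -0.011, 1.109, -0.083], TCP at [0.675, 0, 0.245] pointing down, gripper open.
Joint ranges: [-2.96, 2.96], [-0.34, 2.1], [-1.41, 1.46], [0.24, 2.44], [-1.37, 4.51], [0.17, 1.92], [-2.96, 2.96]. Speed limits (rad/s): [2.39, 2.39, 3.14, 3.14, 3.14, 3.14, 3.14].

INTERFACE

Orientations are given as a unit quaternion [w, x, y, z].
In Python, from station import bot gives the robot as it stands.
- The arm moves only by the shell command python3 -m inch 'ROWS' [OPENING] [FORCE]. ROWS is JSON, a list of rows, each a list of 4 numbers: the shift along the tool's x, y, z in m, then the turn about the tool's z in degrees. A call has 1 to 12 rows; each row shifts and turns the commanded pose from where the row before left it, along the tool's axes as they then stand; what a row does not reach is not made up. A row lasts 1/10 s, in which the tool goes at most 50 mm and 8.59 degrees, less where a joint would pass 70% of its speed; a pose out of reach is approached as far as the arm can. A call is refused whole if a number of a shift passes 0.05 or a number of a turn 8.59, either way. A call with a gripper value outside its range is refused whole. OPENING is the finger opening in m, from 0 to 0.0854, set as the call begins (- or left out, the last holds). The fingers move at their own pace and stop on an object; FORCE is the grip in N (left out, the last holds). Time passes only in rows, so rows that do not move let the fingers close. It gives the time, the measured TCP pose, the force, the opening and the grip force at its end, in the units of the state.
- bot.get_obs(): the state, without advancing time (a new reading comes with each control period).
- bot.read_camera(name): name is "scene" or "side" or "wrist"; returns a dict with "color" (480x640x3 uint8, red, green, blue), "mtx" (3x3 intrinsics, pixels), "world_from_camera" (4x4, takes a point from camera to world coordinates); the wrist camera has in their place "hand_eye" (4x4, takes a point from camera to tool coordinates, whose origin is the TCP and whose axes are the flange's). Camera axes: x right, y up, looking along -z (the intrinsics and any distortion apply to the point x, -y, -z); pixel columns grow to the right and rows downward; lengths in m; the calibration is good to about 2 mm. A picture is of the moment at which its call begins: read the wrist's pose just before it. There is no depth.
- bot.hand_in(): hands the job in; it is judged then, once.
The state is a dict: "t": time; "q": joint angles; "joint_vel": joint speeds; "joint_torque": joint torques, N m; "eef_pos": TCP position; "tool_rot": TCP orientation; "contact_force": force on the tool from outside, world axes, zero at the start; "torque": the same for the moment, N m; "gripper_width": opening from 0.0 (shut) to 1.0 (fully open); "grasp_force": force on a finger pad.
Only numpy, scipy, OpenCV 4.12 (cv2) and the standard library are available. Lean on these libraries where they do the work, as an engineer would, in place of code of your own. Each camera call takes 0.05 s, during which the arm holds its last target. There are 200 camera calls.

## Working session

There is one attempt and no reset: what is moved stays moved. The work goes in short steps, Python scripts to look and compute and a shell command to move; the robot and the scene stay as the last step left them, time stands still between calls to the robot, and variables do not carry over. Pictures are saved under pics/ and viewed, at most 10 in all, crops included, and the job is handed in when it is done.

```bash
ls; mkdir -p pics; cat > h.py <<'E'
import numpy as np, cv2
from station import bot
from scipy.spatial.transform import Rotation as R
def cam(n):
    o=bot.get_obs(); c=bot.read_camera(n)
    if 'hand_eye' in c:
        T=np.eye(4); w=o['tool_rot']; T[:3,:3]=R.from_quat([w[1],w[2],w[3],w[0]]).as_matrix(); T[:3,3]=o['eef_pos']
        c['W']=T@c['hand_eye']
    else: c['W']=c['world_from_camera']
    return c
def ray(c,u,v):
    K=c['mtx']; d=np.array([(u-K[0,2])/K[0,0],-(v-K[1,2])/K[1,1],-1.])
    return c['W'][:3,3], c['W'][:3,:3]@d
def onplane(c,u,v,z):
    o,d=ray(c,u,v); return o+d*(z-o[2])/d[2]
def proj(c,p):
    q=np.linalg.inv(c['W'])@np.append(p,1); K=c['mtx']
    return K[0,0]*q[0]/-q[2]+K[0,2], K[1,1]*-q[1]/-q[2]+K[1,2]
def save(n,im): cv2.imwrite('pics/'+n+'.png',cv2.cvtColor(im,cv2.COLOR_RGB2BGR))
E
python3 - <<'E'
from h import *
import pickle
D={}
for n in ['scene','side','wrist']:
    c=cam(n); D[n]=c; save(n+'0',c['color']); print(n,[k for k in c],c['mtx'].round(1).tolist(),c['W'].round(3).tolist())
pickle.dump(D,open('d0.pkl','wb'))
print(bot.get_obs())
E
```

```text
pics
scene ['color', 'mtx', 'world_from_camera', 'W'] [[505.6, 0.0, 323.4], [0.0, 505.6, 237.1], [0.0, 0.0, 1.0]] [[0.806, -0.509, 0.304, 0.849], [0.593, 0.694, -0.41, -0.484], [-0.002, 0.51, 0.86, 1.055], [0.0, 0.0, 0.0, 1.0]]
side ['color', 'mtx', 'world_from_camera', 'W'] [[463.8, 0.0, 320.3], [0.0, 463.8, 232.8], [0.0, 0.0, 1.0]] [[-0.85, -0.376, 0.369, 0.918], [0.527, -0.625, 0.576, 0.594], [0.014, 0.684, 0.729, 0.88], [0.0, 0.0, 0.0, 1.0]]
wrist ['color', 'mtx', 'hand_eye', 'W'] [[429.1, 0.0, 324.3], [0.0, 429.1, 230.6], [0.0, 0.0, 1.0]] [[1.0, -0.0, 0.001, 0.674], [-0.0, 0.95, 0.314, 0.08], [-0.001, -0.314, 0.95, 0.374], [0.0, 0.0, 0.0, 1.0]]
{'t': 0.15, 'q': array([-0.1080999 ,  0.47763422,  0.02233673,  1.55618876, -0.01150969,
        1.10926157, -0.08307765]), 'joint_vel': array([-0.0006696 , -0.002357  , -0.00071945, -0.00329817,  0.0016089 ,
        0.00196885,  0.00064676]), 'joint_torque': array([ 1.55385478e-03, -5.96924365e+01,  1.60940632e+00, -2.81490952e+01,
        1.26662746e-02,  6.56643446e-03,  5.58682734e-05]), 'eef_pos': array([6.74588357e-01, 6.40868011e-06, 2.44547768e-01]), 'tool_rot': array([-4.52429778e-04,  7.07090740e-01,  7.07122493e-01, -5.10400557e-04]), 'contact_force': array([ 0.29680164, -0.2272009 ,  1.15648317]), 'torque': array([ 0.00250678, -0.03864087,  0.03374212]), 'grasp_force': 0.0, 'gripper_width': 0.9997269735520521}
```

View pics/scene0.png

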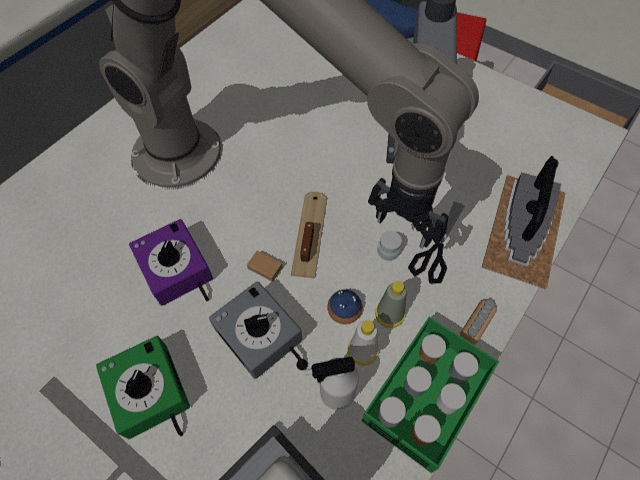

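View pics/side0.png

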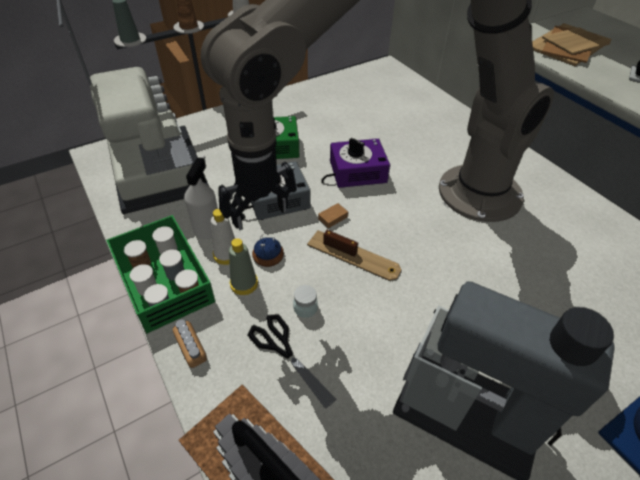

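```bash
python3 - <<'E'
from h import *
import pickle
D=pickle.load(open('d0.pkl','rb')); s=D['scene']; i=D['side']
print('dial',onplane(s,259,325,.098))
hs=cv2.cvtColor(s['color'],cv2.COLOR_RGB2HSV)
for n,uv in dict(nose=(316,194),tail=(304,275)).items(): print(n,onplane(s,*uv,.006))
print('handle',onplane(s,307,241,.046))
for n,uv in dict(nose=(395,272),tail=(316,238)).items(): print(n,onplane(i,*uv,.006))
for n,uv in dict(cb=(358,357),chalk=(265,264),pin=(345,305),spray=(338,390),ca=(364,350),cg=(392,310),jar=(390,244)).items(): print(n,onplane(s,*uv,.03))
# press: side view top cylinder and base corners
print('press base corners',onplane(i,395,412,.0),onplane(i,530,478,.0))
print('head front top edge',onplane(i,472,285,.365),onplane(i,440,345,.215))
a=s['color'][270:385,200:320]; b=i['color'][270:480,390:640]
a=cv2.resize(a,None,fx=4,fy=4,interpolation=cv2.INTER_CUBIC)[:460,:480]
save('crop1',a); save('press',cv2.resize(b,None,fx=2.6,fy=2.6,interpolation=cv2.INTER_CUBIC))
E
```

```text
dial [ 0.52863926 -0.26862608  0.098     ]
nose [0.38840534 0.10679841 0.006     ]
tail [ 0.50314096 -0.09304821  0.006     ]
handle [ 0.46875329 -0.03447135  0.046     ]
nose [0.38945758 0.10560823 0.006     ]
tail [ 0.49426977 -0.08682344  0.006     ]
cb [ 0.71570111 -0.1856584   0.03      ]
chalk [ 0.42218262 -0.13252449  0.03      ]
pin [ 0.62754007 -0.10688921  0.03      ]
spray [ 0.72143405 -0.26484521  0.03      ]
ca [ 0.71738188 -0.1660027   0.03      ]
cg [ 0.71647867 -0.05607916  0.03      ]
jar [0.6240383  0.08096399 0.03      ]
press base corners [0.59744057 0.37228384 0.        ] [0.46761522 0.58796426 0.        ]
head front top edge [0.52908733 0.37980994 0.365     ] [0.54638071 0.3783988  0.215     ]
```

View pics/crop1.png

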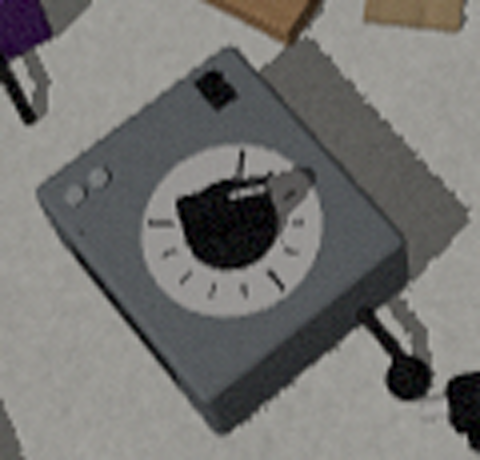

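View pics/press.png

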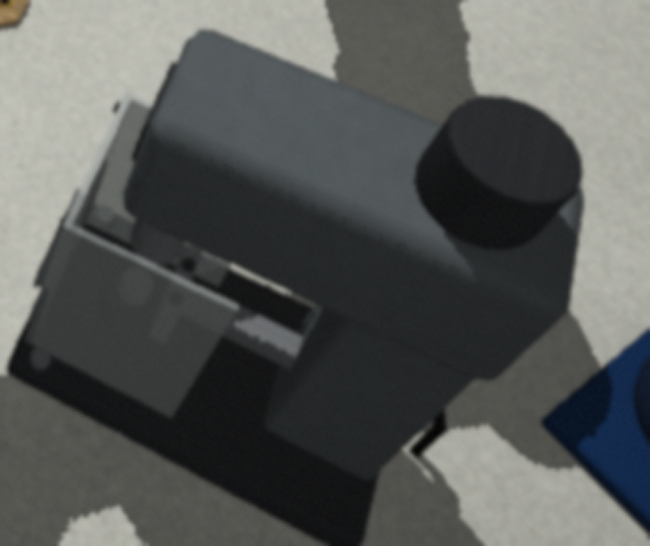

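The things that could be mistaken for the dial are the purple box (168,255), the green box (140,388) and the grey box (260,325). The grey one fits the description, and the crop shows long marks at the top (mark 0), left (mark 10) and lower right (mark 5). The template is the plywood board at (308,235), with its nose and eyelet at the top end (316,194). The press is lower right in the side view, with its guard facing left. Next I'll get a closer wrist view of the dial.

```bash
python3 -m inch '[[-0.02,-0.01,0,0],[-0.045,-0.025,0,0],[-0.045,-0.025,0,0],[-0.045,-0.025,0,0],[-0.045,-0.025,0,0],[-0.04,-0.02,0,0],[-0.02,-0.01,0,0],[-0.008,-0.006,0,0],[0,0,0,0]]'
python3 - <<'E'
from h import *
import pickle
c=cam('wrist'); pickle.dump(c,open('d1.pkl','wb')); save('w1',c['color']); print(bot.get_obs()['eef_pos'],c['W'].round(3).tolist(), proj(c,[.529,-.269,.1]))
E
```

```text
t: 1.05
eef_pos: [0.5306, -0.2642, 0.2453]
tool_rot: [-0.0, 0.708, 0.706, -0.0]
contact_force: [0.4, -0.2, 0.3]
gripper_width: 1.002
grasp_force: 0.0
[ 0.53180459 -0.26229885  0.24523078] [[1.0, 0.003, 0.001, 0.531], [-0.003, 0.95, 0.314, -0.184], [-0.0, -0.314, 0.95, 0.374], [0.0, 0.0, 0.0, 1.0]] (np.float64(322.35046270787115), np.float64(222.80647086607675))
```

View pics/w1.png

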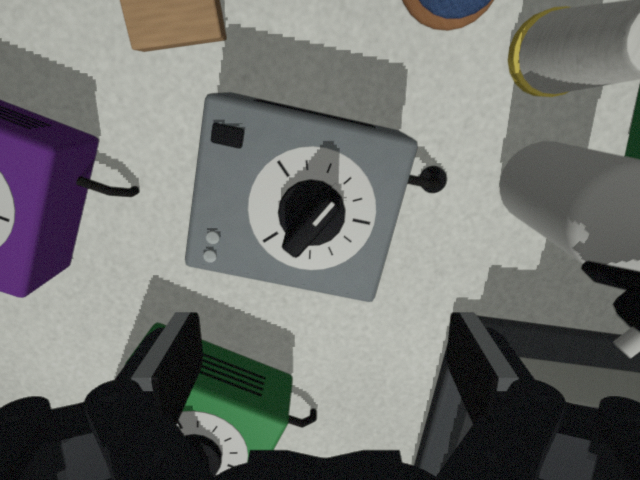

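```bash
python3 - <<'E'
from h import *
import pickle
c=pickle.load(open('d1.pkl','rb')); im=c['color']; g=im.min(axis=2)
m=np.zeros_like(g); m[140:275,240:385]=(g[140:275,240:385]>185)*255
print(np.unique(g[150:270,250:375]//20,return_counts=True))
n,l,st,ce=cv2.connectedComponentsWithStats(m)
for k in range(1,n):
    if st[k,4]>15: print(k,st[k],ce[k])
P=np.array([onplane(c,u,v,.0755)[:2] for v,u in np.argwhere(m>0)])
r=np.array([onplane(c,u,v,.0755) for u,v in [(283,168),(361,222),(270,239)]])[:,:2]
k=max((k for k in range(1,n)),key=lambda k:st[k,4])
ct=max(cv2.findContours((l==k).astype(np.uint8),cv2.RETR_EXTERNAL,cv2.CHAIN_APPROX_NONE)[0],key=len)[:,0]
Q=np.array([onplane(c,u,v,.0755)[:2] for u,v in cv2.convexHull(ct)[:,0]])
(x,y),rad=cv2.minEnclosingCircle(Q.astype(np.float32)); C=np.array([x,y]); print('C',C,rad)
for p in r: print('mark',np.degrees(np.arctan2(*(p-C)[::-1])),np.linalg.norm(p-C))
for a in [((315,224),(335,203))]:
    p=[onplane(c,*q,.118)[:2] for q in a]; d=p[1]-p[0]; print('ptr',np.degrees(np.arctan2(d[1],d[0])),p,p-C)
E
```

```text
(array([0, 1, 2, 3, 4, 5, 6, 7, 8, 9], dtype=uint8), array([1657, 1749,  190,  178,  187, 3717,  383,  364, 2767, 3808]))
14 [289 251  53  18 373] [314.82037534 261.18766756]
C [ 0.52315193 -0.30502164] 0.019890695810317993
mark 107.50705352845667 0.07199705529374802
mark 40.51109619143758 0.044558673361918426
mark 154.12294174499277 0.03669190772468975
ptr 47.344137683447755 [array([ 0.52449934, -0.26418035]), array([ 0.53695963, -0.25065637])] [[0.0013474  0.04084129]
 [0.0138077  0.05436527]]
```

```bash
python3 - <<'E'
from h import *
import pickle
c=pickle.load(open('d1.pkl','rb')); im=c['color']; g=im.min(axis=2)
m=np.zeros_like(g); m[140:275,240:385]=(g[140:275,240:385]>140)*255
n,l,st,ce=cv2.connectedComponentsWithStats(m)
for k in range(1,n):
    if st[k,4]>15: print(k,st[k],ce[k])
k=1+np.argmax(st[1:,4])
ct=np.argwhere(l==k)[:,::-1].astype(np.int32)
Q=np.array([onplane(c,u,v,.0755)[:2] for u,v in cv2.convexHull(ct)[:,0]])
A=np.c_[2*Q,np.ones(len(Q))]; s=np.linalg.lstsq(A,(Q**2).sum(1),rcond=None)[0]; C=s[:2]; print('C',C,np.sqrt(s[2]+C@C))
for uv in [(283,168),(361,222),(270,239)]:
    p=onplane(c,*uv,.0755)[:2]; print('mark',np.degrees(np.arctan2(*(p-C)[::-1])),np.linalg.norm(p-C))
w=np.argwhere((g>110)&(np.hypot(*(np.indices(g.shape)-np.array([213,325])[:,None,None]))<20))[:,::-1]
P=np.array([onplane(c,u,v,.118)[:2] for u,v in w]); mu=P.mean(0); v=np.linalg.svd(P-mu)[2][0]; v*=np.sign(v[0])
print(len(w),'line',mu,mu-C,np.degrees(np.arctan2(v[1],v[0])), 'off-axis',np.cross(v,mu-C))
E
```

```text
1 [ 248  146  128  124 6957] [310.97570792 210.6589047 ]
2 [313 203  21  23 103] [323.10679612 213.77669903]
3 [382 265   3  10  19] [383.36842105 270.68421053]
C [ 0.52112609 -0.26748469] 0.046212024205785136
mark 122.24211185305657 0.0367996518554217
mark -13.45822822075465 0.03691665423257702
mark -145.21682299769552 0.03772851871631637
135 line [ 0.52960275 -0.25752678] [0.00847666 0.00995791] 49.693671247891466 off-axis -2.2762732275259483e-05<stdin>:16: DeprecationWarning: Arrays of 2-dimensional vectors are deprecated. Use arrays of 3-dimensional vectors instead. (deprecated in NumPy 2.0)
```

```bash
python3 -m inch '[[-0.005,-0.0105,0,8],[0,0,0.02,8],[0,0,0.03,8],[0,0,0.03,8],[0,0,0.02,8],[0,0,0.01,0],[0,0,0,0],[0,0,0,0]]' 0.045 30
python3 - <<'E'
from h import *
o=bot.get_obs(); print(o['eef_pos'],o['tool_rot'],o['q'])
c=cam('wrist');save('w2',c['color']); w=o['tool_rot']
M=R.from_quat([w[1],w[2],w[3],w[0]]).as_matrix(); print(M.round(4)); print('to axis, tool axes',M.T@(np.array([.5211,-.2675,.106])-o['eef_pos']), 'x dir',np.degrees(np.arctan2(M[1,0],M[0,0])))
E
```

```text
t: 1.9
eef_pos: [0.5224, -0.2672, 0.136]
tool_rot: [0.0, 0.905, 0.424, 0.001]
contact_force: [0.5, 0.1, -0.0]
gripper_width: 0.529
grasp_force: 0.0
[ 0.52243649 -0.26717677  0.13602966] [2.41347051e-04 9.05442042e-01 4.24469499e-01 5.43699088e-04] [ 0.19662279  0.46410398  0.22087311  1.88127628 -0.1365365   0.80956045
 -0.20488569]
[[ 6.397e-01  7.687e-01  1.200e-03]
 [ 7.687e-01 -6.397e-01  0.000e+00]
 [ 8.000e-04  9.000e-04 -1.000e+00]]
to axis, tool axes [-0.00112676 -0.00084754  0.03002804] x dir 50.234207628875865
```

View pics/w2.png

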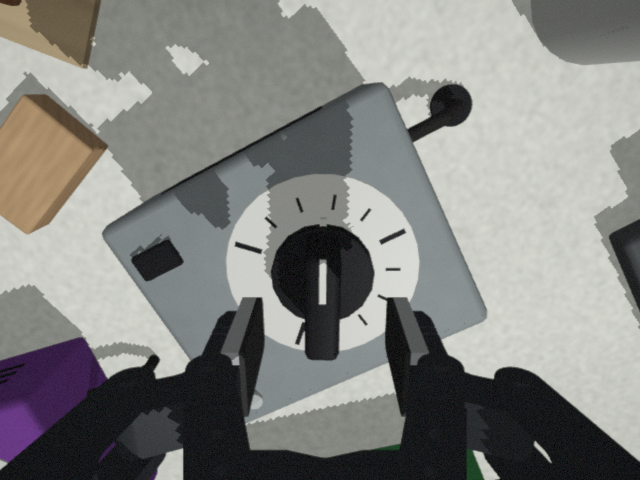

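The bar is upright between the pads, at about (322,300), so I'll go down and grip it.

```bash
python3 -m inch '[[-0.001,-0.001,0.015,0],[0,0,0.012,0],[0,0,0.003,0],[0,0,0,0]]' 0.045 30
python3 -m inch '[[0,0,0,0],[0,0,0,0],[0,0,0,0],[0,0,0,0],[0,0,0,0]]' 0.0 30
```

```text
t: 2.35
eef_pos: [0.5199, -0.2679, 0.1052]
tool_rot: [-0.0, 0.906, 0.423, -0.0]
contact_force: [0.1, -0.5, 0.1]
gripper_width: 0.524
grasp_force: 0.0
t: 2.85
eef_pos: [0.5204, -0.2682, 0.1059]
tool_rot: [0.0, 0.906, 0.423, 0.0]
contact_force: [-0.8, 0.5, 4.9]
gripper_width: 0.155
grasp_force: 33.2
```

```bash
python3 -m inch '[[0,0,0,5],[0,0,0,7],[0,0,0,7],[0,0,0,7],[0,0,0,6],[0,0,0,3.3],[0,0,0,0],[0,0,0,0],[0,0,0,0]]'
python3 -m inch '[[0,0,0,0],[0,0,0,0],[0,0,0,0],[0,0,-0.01,0],[0,0,-0.03,0],[0,0,-0.04,0],[0,0,-0.04,0],[0,0,-0.02,0],[0,0,0,0]]' 0.045
python3 - <<'E'
from h import *
import pickle
c=cam('wrist'); pickle.dump(c,open('d3.pkl','wb')); save('w3',c['color']); print(c['W'].round(3).tolist())
im=c['color']; g=im.min(axis=2); C=np.array([.5211,-.2675])
# polar unwrap on plane: dark marks profile at r=37mm
print('proj C',proj(c,[*C,.0755]))
a=np.radians(np.arange(-180,180,.5)); pr=[]
for t in a: pr.append(np.mean([float(g[int(round(v)),int(round(u))]) if 0<=v<480 and 0<=u<640 else 999 for r in (.035,.0365,.038) for u,v in [proj(c,[C[0]+r*np.cos(t),C[1]+r*np.sin(t),.0755])]]))
pr=np.array(pr); med=cv2.medianBlur(pr.astype(np.float32)[None],5)[0]
for k in range(1,len(a)-1):
    if pr[k]<=pr[k-1] and pr[k]<pr[k+1] and pr[k]<75: print(round(np.degrees(a[k]),1),round(pr[k]))
pc=np.array(proj(c,[*C,.118]))
w=np.argwhere((g>110)&(np.hypot(*(np.indices(g.shape)-pc[::-1][:,None,None]))<32))[:,::-1]
P=np.array([onplane(c,u,v,.118)[:2] for u,v in w]); mu=P.mean(0); v=np.linalg.svd(P-mu)[2][0]; v*=np.sign(v[0])
print(len(w),'line',mu-C,np.degrees(np.arctan2(v[1],v[0])),np.degrees(np.arctan2(*(mu-C)[::-1])))
E
```

```text
t: 3.75
eef_pos: [0.5201, -0.2677, 0.1059]
tool_rot: [-0.0, 0.992, 0.128, 0.0]
contact_force: [-1.3, 1.1, 7.5]
gripper_width: 0.152
grasp_force: 33.7
t: 4.65
eef_pos: [0.5217, -0.2691, 0.2495]
tool_rot: [0.001, 0.992, 0.128, 0.003]
contact_force: [-0.2, 1.3, -0.6]
gripper_width: 0.53
grasp_force: 0.0
[[0.253, 0.92, 0.298, 0.599], [-0.967, 0.24, 0.081, -0.249], [0.003, -0.309, 0.951, 0.379], [0.0, 0.0, 0.0, 1.0]]
proj C (np.float64(321.0027724474052), np.float64(206.23929267388917))
-176.0 37
-175.0 29
-173.5 24
-172.5 25
-170.0 39
-168.5 42
-166.5 41
-164.0 43
-161.5 42
-160.5 44
-158.5 32
-157.0 35
-156.0 50
-148.5 41
-12.5 36
70.0 68
123.5 28
644 line [-0.00651343 -0.00193487] -72.1820558159176 -163.45548127022178
```

View pics/w3.png

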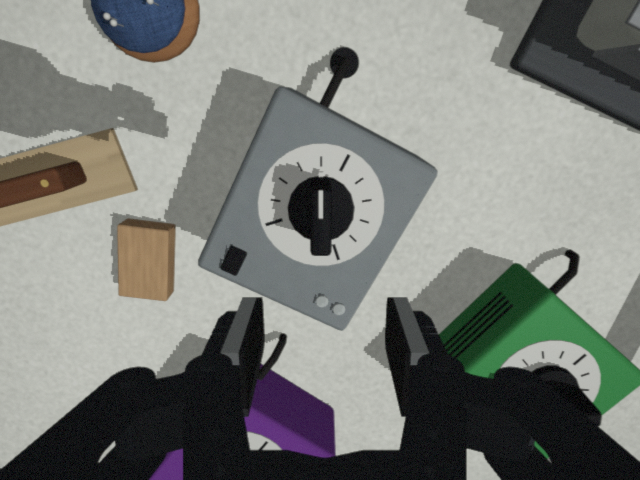

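The dial pointer is vertical at (321,205), aimed straight at the 4th mark (321,160), one before the long mark 5 at (345,162). By calculation the pointer is at 14.6° and mark 4 at about 14.5°. Next is the template: I'll go above its handle with the camera on the tail side.

```bash
python3 -m inch '[[0.003,-0.03,0,0],[0,-0.045,0,0],[0,-0.045,0,0],[0,-0.045,0,0],[0,-0.045,0,0],[0,-0.03,0,0],[0,-0.017,0,0],[0,0,0,0]]' 0.06
python3 -m inch '[[0,0,0,6],[0,0,0,8.5],[0,0,0,8.5],[0,0,0,8.5],[0,0,0,8.5],[0,0,0,8.5],[0,0,0,8.5],[0,0,0,8.5],[0,0,0,6],[0,0,0,4.5],[0,0,0,0],[0,0,0,0]]'
python3 - <<'E'
from h import *
import pickle
print(bot.get_obs()['q'])
D={n:cam(n) for n in ('wrist','scene','side')}; pickle.dump(D,open('d4.pkl','wb'))
save('w4',np.hstack([cv2.resize(D['wrist']['color'],(800,600))])); 
E
```

```text
t: 5.5
eef_pos: [0.4563, -0.016, 0.2443]
tool_rot: [-0.0, 0.991, 0.13, -0.001]
contact_force: [0.8, -0.3, -0.7]
gripper_width: 0.702
grasp_force: 0.0
t: 6.7
eef_pos: [0.4574, -0.0194, 0.2448]
tool_rot: [0.0, 0.861, -0.509, -0.0]
contact_force: [0.4, -0.3, 0.2]
gripper_width: 0.702
grasp_force: 0.0
[-0.4833959   0.11149461  0.42450008  2.07574831 -0.05515482  0.96587612
 -2.66939007]
```

View pics/w4.png

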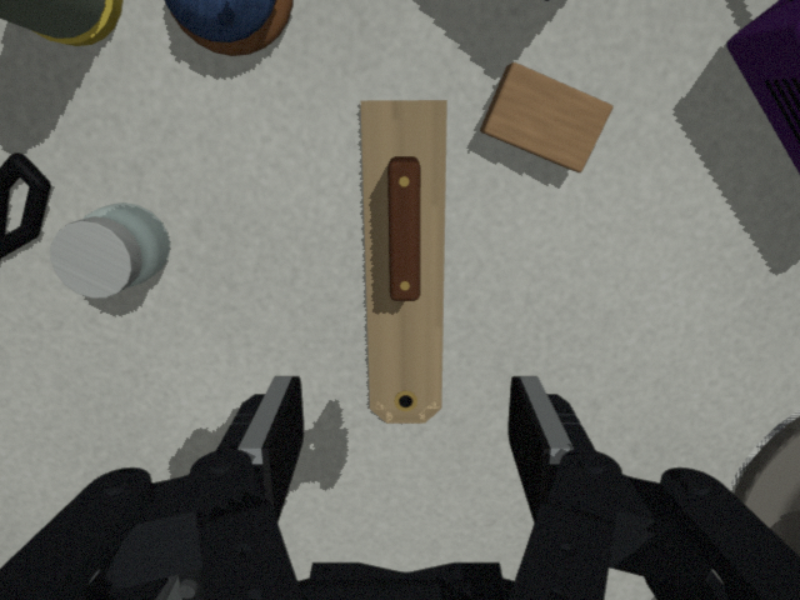

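```bash
python3 - <<'E'
from h import *
import pickle
D=pickle.load(open('d4.pkl','rb')); c=D['wrist']; im=c['color']
print('by hand: tail',onplane(c,323,80,.006),'eyelet',onplane(c,324.3,320.8,.006),'handle top',onplane(c,323,182.5,.046))
h=cv2.cvtColor(im,cv2.COLOR_RGB2HSV)
roi=np.zeros(im.shape[:2],bool); roi[70:345,270:375]=1
b=((h[...,1]>55)&roi).astype(np.uint8)
n,l,st,ce=cv2.connectedComponentsWithStats(b); k=1+np.argmax(st[1:,4]); print(st[k])
mid=[]
for v in list(range(90,120,3))+list(range(250,310,3)):
    u=np.where(l[v]==k)[0]; mid.append(onplane(c,(u.min()+u.max())/2,v,.006)[:2])
mid=np.array(mid); mu=mid.mean(0); d=np.linalg.svd(mid-mu)[2][0]; d*=np.sign(d[1]); print('axis',np.degrees(np.arctan2(d[1],d[0])),mu)
T=onplane(c,323,80,.006)[:2]; N=onplane(c,323,st[k,1]+st[k,3]-1,.006)[:2]
print('len',(N-T)@d,'axis pt from nose',mu+d*((N-mu)@d-.16),'from tail',mu+d*((T-mu)@d+.08))
a=D['scene']['color'][0:170,330:560]; b=D['side']['color'][270:480,390:640]
save('press2',np.vstack([cv2.resize(x,(640,300),interpolation=cv2.INTER_CUBIC) if 0 else cv2.resize(x,None,fx=300/x.shape[0],fy=300/x.shape[0],interpolation=cv2.INTER_CUBIC)[:, :357] for x in (a,b)]))
E
python3 -m inch '[[0,0,0,-5],[0,0,0,-8.5],[0,0,0,-8.5],[0,0,0,-8.5],[0,0,0,-8.5],[0,0,0,-8.5],[0,0,0,-8.5],[0,0,0,-8.5],[0,0,0,-8.5],[0,0,0,-8.5],[0,0,0,-8.5]]'
python3 -m inch '[[0,0,0,-8.5],[0,0,0,-8.5],[0,0,0,-8.5],[0,0,0,-8.5],[0,0,0,-8.5],[0,0,0,-8.5],[0,0,0,-8.5],[0,0,0,-8.5],[0,0,0,-8.5],[0,0,0,-8.5],[0,0,0,-5],[0,0,0,0]]'
python3 -c "
from h import *
print(bot.get_obs()['q'],bot.get_obs()['eef_pos'])"
```

```text
by hand: tail [ 0.49991568 -0.09555346  0.006     ] eyelet [0.39280012 0.09752963 0.006     ] handle top [ 0.46344317 -0.02913046  0.046     ]
[  289    80    68   259 15921]
axis 119.03211916547112 [0.44040007 0.01263075]
len 0.24000825622786792 axis pt from nose [ 0.46149377 -0.02537303] from tail [ 0.46149777 -0.02538025]
t: 7.95
eef_pos: [0.4576, -0.0187, 0.2453]
tool_rot: [0.0, 0.968, 0.251, -0.0]
contact_force: [-0.4, 0.6, -0.1]
gripper_width: 0.707
grasp_force: 0.0
t: 9.15
eef_pos: [0.4576, -0.0187, 0.2453]
tool_rot: [-0.0, 0.509, 0.861, -0.0]
contact_force: [0.0, -0.5, -0.4]
gripper_width: 0.704
grasp_force: 0.0
[-0.24880891  0.11281618  0.16649743  2.06206098 -0.02265177  0.96851584
  0.43165523] [ 0.45760673 -0.01874452  0.24525069]
```

View pics/press2.png

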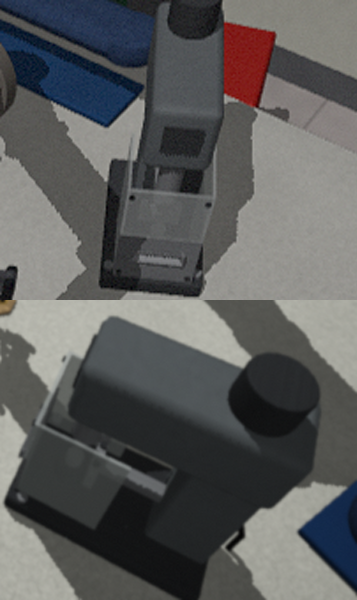

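The scene crop shows the bright window slot at about (421,147) in the full image, and the guard front is unobstructed. Now I'll grasp the handle 15 mm towards the tail.

```bash
python3 -m inch '[[-0.0227,0,0.02,-0.2],[0,0,0.045,0],[0,0,0.045,0],[0,0,0.045,0],[0,0,0.03,0],[0,0,0.02,0],[0,0,0.01,0],[0,0,0,0],[0,0,0,0]]' 0.06 80
python3 - <<'E'
from h import *
import pickle
s=pickle.load(open('d4.pkl','rb'))['scene']
f=lambda u,v,z: onplane(s,330+u/1.765,v/1.765,z)
print('eef',bot.get_obs()['eef_pos'])
print('window',f(161,260,.084),'L',f(138,256,.084),'R',f(185,264,.084))
print('plate top',f(130,190,.2),f(212,208,.2)); print('base',f(100,286,0),f(203,297,0),f(107,265,.03),f(190,290,.03))
E
```

```text
t: 10.05
eef_pos: [0.4692, -0.0386, 0.031]
tool_rot: [0.0, 0.509, 0.861, 0.0]
contact_force: [0.5, -0.5, 0.1]
gripper_width: 0.706
grasp_force: 0.0
eef [ 0.46920956 -0.03856121  0.03097141]
window [0.54893281 0.33224061 0.084     ] L [0.51887703 0.31934356 0.084     ] R [0.57994205 0.34589175 0.084     ]
plate top [0.49076079 0.31378815 0.2       ] [0.59314196 0.34921927 0.2       ]
base [0.47499554 0.30460856 0.        ] [0.61039176 0.37789033 0.        ] [0.47249513 0.32187446 0.03      ] [0.59551834 0.35351423 0.03      ]
```

```bash
python3 -m inch '[[0,0,-0.02,0],[0,0,-0.045,0],[0,0,-0.045,0],[0.01,0.015,-0.045,0],[0.025,0.035,-0.045,0],[0.025,0.035,-0.045,0],[0.03,0.04,-0.025,0],[0.03,0.04,0,0],[0.03,0.04,0,0],[0.02,0.03,0,0],[0.005,0.01,0,0],[0,0,0,0]]'
python3 - <<'E'
from h import *
import pickle
c=cam('wrist'); pickle.dump(c,open('d5.pkl','wb')); save('w5',cv2.resize(c['color'],(800,600))); print(bot.get_obs()['q'],c['W'].round(3).tolist())
E
```

```text
t: 11.25
eef_pos: [0.5892, 0.2145, 0.2809]
tool_rot: [0.0, 0.507, 0.862, 0.001]
contact_force: [-1.0, -0.7, -0.1]
gripper_width: 0.704
grasp_force: 0.0
[-0.52060497  0.36598939  0.09881185  1.64456265 -0.03820763  1.1323436
  0.09181834] [[0.875, -0.46, -0.154, 0.55], [0.485, 0.831, 0.273, 0.285], [0.002, -0.314, 0.949, 0.41], [0.0, 0.0, 0.0, 1.0]]
```

View pics/w5.png

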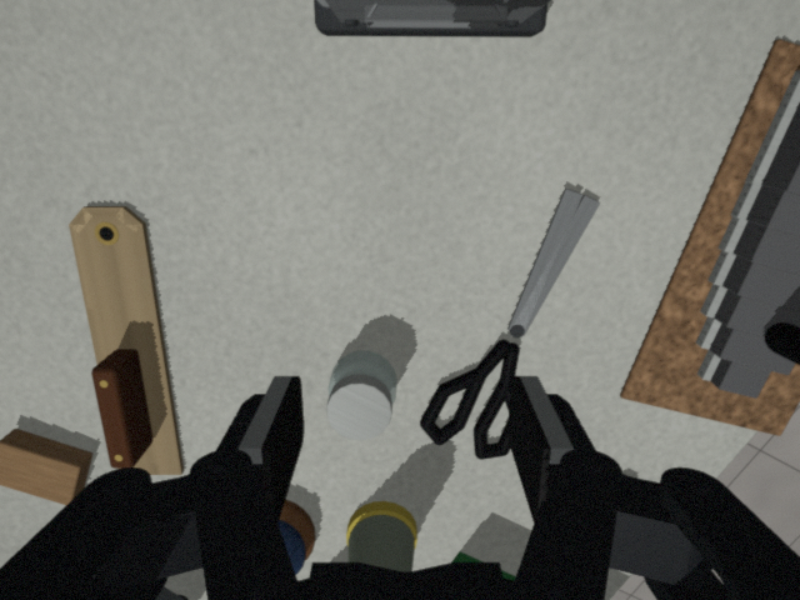

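The base's front edge lies at v≈34 (u 316–548), and a bright lip at about (350–470, 22). I've now viewed 10 pictures, so from here I'll measure by numbers only. I'll move 30 mm nearer for a fuller measurement.

```bash
python3 -m inch '[[0.015,0,-0.015,0],[0.015,0,-0.01,0],[0,0,0,0],[0,0,0,0]]'
python3 - <<'E'
from h import *
import pickle
c=cam('wrist'); pickle.dump(c,open('d6.pkl','wb')); save('w6',c['color'])
g=cv2.cvtColor(c['color'],cv2.COLOR_RGB2GRAY); g=cv2.GaussianBlur(g,(3,3),0)
print(bot.get_obs()['eef_pos'],c['W'][:3,3])
# bottom-most dark edge by column
for u in range(240,460,10):
    col=g[:120,u].astype(int); k=[v for v in range(119,0,-1) if col[v]<100]; print(u,k[:1],end='; ')
print()
for v in range(0,80,3): print(v,' '.join('%3d'%x for x in g[v,230:470:8]))
E
```

```text
t: 11.7
eef_pos: [0.5742, 0.2397, 0.306]
tool_rot: [0.0, 0.508, 0.861, 0.001]
contact_force: [-0.5, -0.8, 0.4]
gripper_width: 0.702
grasp_force: 0.0
[0.57429216 0.23896158 0.30530856] [0.53455927 0.30983003 0.43514667]
240 []; 250 []; 260 [60]; 270 [66]; 280 [65]; 290 [66]; 300 [65]; 310 [64]; 320 [65]; 330 [65]; 340 [64]; 350 [65]; 360 [65]; 370 [65]; 380 [65]; 390 [65]; 400 [66]; 410 [66]; 420 [65]; 430 [50]; 440 [4]; 450 [46]; 
0 152 156 147  87  57  59  58  31  31  32  30  30  17  29  27  29  30  25  28  29  29  31  32  68  70  70  84 103 103 100
3 152 156 145  84  56  58  57  27  28  31  28  30  23  26  28  30  24  27  29  27  28  30  29  69  70  68  85 102 103 100
6 152 159 147  85  57  57  58  31  29  30  30  30  27  19  23  25  18  29  28  28  29  29  31  69  71  69  96 104 103 102
9 154 155 147  86  58  58  58  32  29  32  30  29  26  21  17  19  24  29  25  27  28  28  33  68  69  69 103 105 104 103
12 157 151 148  87  57  59  57  31  29  30  28  26  28  25  18  22  27  27  26  27  28  29  32  70  70  71 103 105 102 104
15 159 154 148  88  58  57  58  31  32  32  31  29  29
[... 1951 characters left out ...]
0  85  84  84  86  86  86  86  87  86  86  86  86  77  46  48  49 157 159 157 156 158
66 158 152 156 157 155  99 105  94  91 114 114 113 114 114 113 114 112 110 108 109 107 100  83  79 128 156 158 154 156 155
69 156 153 158 156 162 157 164 156 157 161 159 157 158 158 155 162 156 161 155 161 157 158 161 158 150 160 157 153 159 155
72 152 154 156 155 163 159 160 158 157 157 161 159 160 158 159 162 159 158 162 162 158 159 158 157 153 158 158 152 156 153
75 156 158 157 156 162 161 155 159 154 158 160 160 160 158 157 159 161 155 161 158 157 158 157 157 159 158 155 155 156 153
78 157 156 156 159 158 159 154 158 159 159 158 157 160 159 159 158 161 159 161 158 159 157 155 154 160 160 157 159 152 155
```

```bash
python3 - <<'E'
from h import *
import pickle
c=pickle.load(open('d6.pkl','rb')); g=cv2.cvtColor(c['color'],cv2.COLOR_RGB2GRAY).astype(float)
def cross(a,th):  # subpixel crossings
    return [round(i+(th-a[i])/(a[i+1]-a[i]),1) for i in range(len(a)-1) if (a[i]-th)*(a[i+1]-th)<0]
r=g[57:63].mean(0); print('row57-62',cross(r[:640],105)); print([int(x) for x in r[290:312]],[int(x) for x in r[388:412]])
top=g[27:34].mean(0); print('row27-34 L/R',[int(x) for x in top[244:268:2]],[int(x) for x in top[400:480:4]])
hd=g[3:20].mean(0); print('head', cross(hd,44))
for u0 in (270,290,330,370,410): print(u0,cross(g[40:80,u0-4:u0+5].mean(1),120))
d=np.array([np.cos(np.radians(119)),np.sin(np.radians(119))]); n=np.array([d[1],-d[0]])
for nm,uv,z in [('baseF z.03',(344,65.5),.03),('baseF z0',(344,65.5),0),('lipF',(350,65.5),.093),('lip z.09L',(301,60),.093),('lipR',(400,60),.093),('baseL',(261.5,60),.03),('baseR',(427,60),.03),('headL',(285,10),.365),('headR',(407,10),.365)]:
    p=onplane(c,*uv,z)[:2]; print(nm,p.round(4),'along',round(p@d,4),'lat',round(p@n,4))
E
```

```text
row57-62 [np.float64(259.4), np.float64(427.4)]
[46, 54, 58, 60, 59, 62, 73, 85, 91, 97, 100, 99, 94, 89, 83, 83, 85, 85, 85, 85, 86, 85] [86, 86, 85, 88, 93, 101, 100, 92, 86, 84, 78, 58, 57, 58, 58, 58, 54, 51, 49, 52, 59, 60, 60, 56]
row27-34 L/R [147, 144, 141, 137, 133, 126, 124, 115, 110, 110, 111, 110] [117, 117, 115, 116, 116, 116, 117, 116, 118, 122, 123, 123, 122, 123, 124, 129, 134, 140, 142, 148]
head [np.float64(281.2), np.float64(407.0)]
270 [np.float64(26.2)]
290 [np.float64(26.5)]
330 [np.float64(26.4)]
370 [np.float64(26.7)]
410 [np.float64(26.7)]
baseF z.03 [0.5412 0.3357] along 0.0313 lat 0.6361
baseF z0 [0.5416 0.3376] along 0.0327 lat 0.6374
lipF [0.544  0.3339] along 0.0282 lat 0.6377
lip z.09L [0.5103 0.3196] along 0.0321 lat 0.6012
lipR [0.5746 0.3551] along 0.032 lat 0.6747
baseL [0.4755 0.3045] along 0.0358 lat 0.5635
baseR [0.6028 0.375 ] along 0.0357 lat 0.709
headL [0.5243 0.3167] along 0.0228 lat 0.6121
headR [0.54   0.3254] along 0.0228 lat 0.6301
```

Two features agree that the press axis lies at lateral 0.6355. Its direction is 119° and the die axis is at along ≈0.0915. Back to the template to grasp it.

```bash
python3 -m inch '[[-0.015,-0.02,0,0],[-0.03,-0.035,0,0],[-0.035,-0.04,0,0],[-0.035,-0.04,0.01,0],[-0.035,-0.04,0.03,0],[-0.025,-0.03,0.045,0],[-0.012,-0.015,0.045,0],[-0.005,-0.006,0.045,0],[0,0,0.04,0],[0,0,0.025,0],[0,0,0,0],[0,0,0,0]]' 0.06 90
python3 - <<'E'
from h import *
o=bot.get_obs(); w=o['tool_rot']; M=R.from_quat([w[1],w[2],w[3],w[0]]).as_matrix()
print(o['eef_pos'],np.degrees(np.arctan2(M[1,0],M[0,0])),'go',M.T@(np.array([.4688,-.0385,.030])-o['eef_pos']))
E
```

```text
t: 12.95
eef_pos: [0.4773, -0.017, 0.0786]
tool_rot: [-0.0, 0.509, 0.861, -0.0]
contact_force: [-0.5, 0.3, 1.1]
gripper_width: 0.705
grasp_force: 0.0
[ 0.47732902 -0.01700253  0.07856204] 118.84887934065752 go [-0.0147157  -0.01779478  0.04857933]
```

```bash
python3 -m inch '[[-0.008,-0.01,0,0],[-0.007,-0.008,0,0],[0,0,0.02,0],[0,0,0.02,0],[0,0,0.008,0],[0,0,0,0],[0,0,0,0]]' 0.06 90
python3 -m inch '[[0,0,0,0],[0,0,0,0],[0,0,0,0],[0,0,0,0],[0,0,0,0]]' 0.0 90
```

```text
t: 13.65
eef_pos: [0.4693, -0.0387, 0.0311]
tool_rot: [0.0, 0.509, 0.861, 0.0]
contact_force: [-0.3, 0.4, -0.3]
gripper_width: 0.706
grasp_force: 0.0
t: 14.15
eef_pos: [0.4695, -0.0382, 0.0311]
tool_rot: [0.0, 0.508, 0.861, 0.0]
contact_force: [-0.5, 0.4, 7.0]
gripper_width: 0.219
grasp_force: 88.3
```

```bash
python3 -m inch '[[0,0,-0.01,0],[0,0,-0.02,0],[0,0,-0.03,0],[0,0,-0.03,0],[0,0,-0.02,0],[0.008,0.02,0,0],[0.014,0.04,0,0],[0.014,0.04,0,0],[0.014,0.04,0,0],[0.014,0.04,0,0],[0.014,0.04,0,0],[0.009,0.023,0,0]]'
python3 -m inch '[[0,0,0.01,0],[0,0,0.01,0],[0,0,0,0],[0,0,0,0],[0,0,0,0]]'
cat > st.py <<'E'
from h import *
P=[];Q=[]
for i in range(4):
    o=bot.get_obs(); P.append(o['eef_pos']); w=o['tool_rot']; Q.append([w[1],w[2],w[3],w[0]]); bot.read_camera('side')
p=np.mean(P,0); M=R.from_quat(Q).mean().as_matrix(); d=np.array([np.cos(np.radians(119)),np.sin(np.radians(119))]); n=np.array([d[1],-d[0]])
print('pos',p.round(4),'along',round(p[:2]@d,4),'lat',round(p[:2]@n,4),'yaw',round(np.degrees(np.arctan2(M[1,0],M[0,0])),2),'tilt',M[2].round(4),'F',(o['contact_force'][:2]@d).round(1),(o['contact_force'][:2]@n).round(1),o['contact_force'][2].round(1),'grip',o['grasp_force'],o['gripper_width'],o['t'])
E
python3 st.py
```

```text
t: 15.35
eef_pos: [0.6409, 0.159, 0.1408]
tool_rot: [0.0, 0.507, 0.862, 0.001]
contact_force: [0.3, 0.1, -1.2]
gripper_width: 0.216
grasp_force: 88.2
t: 15.85
eef_pos: [0.6395, 0.1543, 0.1208]
tool_rot: [0.0, 0.509, 0.861, -0.0]
contact_force: [-0.2, -0.2, -1.6]
gripper_width: 0.218
grasp_force: 88.3
pos [0.6397 0.1547 0.1209] along -0.1748 lat 0.6345 yaw 118.85 tilt [-2.e-04  5.e-04 -1.e+00] F -0.1 0.1 -1.0 grip 88.2944905757904 0.21835705057192803 16.0
```

```bash
python3 - <<'E'
from h import *
import pickle
D={n:cam(n) for n in ('scene','side','wrist')}; pickle.dump(D,open('d7.pkl','wb'))
o=bot.get_obs()['eef_pos']; d=np.array([np.cos(np.radians(119)),np.sin(np.radians(119))]); n=np.array([d[1],-d[0]])
# predicted pixel positions of eyelet, nose corners
for nm in ('scene','side'):
    c=D[nm]; h=cv2.cvtColor(c['color'],cv2.COLOR_RGB2HSV)
    for t,a,l in [('eyelet',.155,0),('noseL',.175,-.015),('noseR',.175,.015),('hip+',.162,.028),('hip-',.162,-.028),('tail',-.065,0)]:
        p=[*(o[:2]+a*d+l*n),o[2]-.031+.006]; u,v=proj(c,p); print(nm,t,round(u,1),round(v,1),end=' | ')
    u,v=map(int,proj(c,[*(o[:2]+.155*d),o[2]-.025])); print()
    for y in range(v-16,v+18,2): print(y,' '.join('%3d'%(int(x[0])-int(x[2])) for x in c['color'][y,u-30:u+32:2]), )
    print(u-30)
E
```

```text
scene eyelet 418.8 157.6 | scene noseL 412.9 150.7 | scene noseR 425.2 151.9 | scene hip+ 430.5 156.5 | scene hip- 407.4 154.3 | scene tail 415.6 234.6 | 
141  -4  -5  -4  -1  -1  -2  -1  -6  -3  -5  -3  -2  -4   3   6   5   8   8   5  13   7   9  10   6   7   9   6   6   7   6   5
143  -2  -3  -3  -4  -2  -4  -2   0  -2  -3  -1  -2  -1   6   5   8   9   6   7   9   6   7   8   8   8   9   7   8  10  10   5
145  -4   1  -8   0  -6  -4  -2   0  -2  -2  -5  -4  -3  11   7   7   7  10   9   6  10   5   9   8   8   5   9  10   6   5   6
147   0  -3  -5  -2  -2  -3  -1  -2  -3  -4  -5  -3  -4  11   4   9   8   6  10   5   8   8   7   8   9   8   4  10   8   5   3
149  -5  -1  -4  -2  -3  -1   0  -5  -1  -1  -2  -3  -1   6   8   7   7   8  12  10   7   7   6   3   8   7   6   5   7   6   6
151  -3  -7  -4   1  -1  -2  -5   1  -3  -2   0  -5   3  10  11   8   5   7   6   9   5   8   8   6  10  10   8   6  11   6   5
153   0  -3  -5  -2  -1  -2  -2  -1  -4  -1  -7  32  25  -4  10   8   7   6   9   8  10   6   9   6   9  10   6   7   7   4   7
155  -3   0  -4  -3  -1   0  -2  -2  -4   0  48  
[... 2863 characters left out ...]
  64  60  57  19   9   9  10   9   9  10   9   6  -2  -3
354   9   9   9   9   9   9  11  17  31  49  58  61  62  63  65  64  67  71  62  40  10   9   9   9   8  10   9   8   0  -4  -4
356  10   9   9   9   9   9   9   8  10  16  31  48  59  64  71  62  60  60  53  18   9   9  10   9   9   9   9   7  -3  -3  -3
358   8   9   9   9   9   9   8   8   8   9  12  14  28  51  64  51  43  30  20   9   8   9   9   9  10  10   9   2  -3  -2  -3
360   6   9   9   9   9   9   8   9   8   8   8   9  10  15  21  14  12   9  10   9   8   8   9   9   9   8   7  -2  -2  -2  -2
362   6   5   7   8   8   9   8   9   9   9   8   9   8   9   9   8  10   9   9   9   9   8   9   9   9   9   3  -2  -2  -2  -3
358
```

```bash
python3 - <<'E'
from h import *
import pickle
c=pickle.load(open('d7.pkl','rb'))['wrist']; im=c['color'].astype(int); rb=cv2.blur((im[...,0]-im[...,2]).astype(np.float32),(3,3))
d=np.array([np.cos(np.radians(119)),np.sin(np.radians(119))]); n=np.array([d[1],-d[0]])
zt=.1209-.031+.006; o=np.array([.6397,.1547])
for v in range(5,300,20):
    u=np.where(rb[v]>35)[0]; u=u[(u>150)&(u<500)]
    if len(u)<5: print(v,'-'); continue
    a,b=onplane(c,u.min(),v,zt)[:2]-o,onplane(c,u.max(),v,zt)[:2]-o
    print(v,u.min(),u.max(),'lat mid',round((a+b)@n/2,4),'w',round((b-a)@n,4),'along',round(a@d,3))
E
```

```text
5 238 393 lat mid -0.0027 w 0.0499 along 0.107
25 239 382 lat mid -0.0044 w 0.0466 along 0.101
45 240 377 lat mid -0.0051 w 0.0453 along 0.095
65 241 366 lat mid -0.0069 w 0.0419 along 0.089
85 242 341 lat mid -0.011 w 0.0336 along 0.082
105 244 324 lat mid -0.0138 w 0.0276 along 0.076
125 245 361 lat mid -0.0074 w 0.0405 along 0.069
145 246 361 lat mid -0.0073 w 0.0408 along 0.062
165 247 367 lat mid -0.0062 w 0.0432 along 0.055
185 248 274 lat mid -0.0231 w 0.0095 along 0.048
205 250 398 lat mid -0.0001 w 0.0548 along 0.04
225 251 329 lat mid -0.0129 w 0.0293 along 0.033
245 252 278 lat mid -0.0227 w 0.0099 along 0.025
265 253 364 lat mid -0.0062 w 0.0431 along 0.016
285 254 289 lat mid -0.0209 w 0.0138 along 0.008
```

Template sits centred within 0.3 mm and parallel, and the nose is where predicted. Lower to 112 mm and go in stepwise.

```bash
python3 -m inch '[[0,0.0007,0.005,0],[0,0,0.004,0],[0.01,0,0,0],[0.01,0,0,0],[0,0,0,0],[0,0,0,0]]'; python3 st.py
```

```text
t: 16.8
eef_pos: [0.6303, 0.1742, 0.1115]
tool_rot: [-0.0, 0.508, 0.862, 0.0]
contact_force: [-0.1, 0.2, -2.3]
gripper_width: 0.216
grasp_force: 88.3
pos [0.6306 0.1733 0.1116] along -0.1541 lat 0.6356 yaw 118.92 tilt [-2.e-04  3.e-04 -1.e+00] F -0.4 -0.4 -1.3 grip 88.2890796661377 0.21907375256830744 16.95
```

```bash
python3 -m inch '[[0.004,0,0,0],[0.004,0,0,0],[0.004,0,0,0],[0.004,0,0,0],[0.004,0,0,0],[0.004,0,0,0],[0.004,0,0,0],[0,0,0,0],[0,0,0,0]]'; python3 st.py
```

```text
t: 17.9
eef_pos: [0.617, 0.1978, 0.1114]
tool_rot: [0.0, 0.508, 0.861, -0.0]
contact_force: [0.7, -0.3, -2.7]
gripper_width: 0.213
grasp_force: 88.3
pos [0.6171 0.1975 0.1114] along -0.1264 lat 0.6355 yaw 118.89 tilt [-2.e-04  0.e+00 -1.e+00] F 0.2 0.5 -2.0 grip 88.28995943069458 0.21578818198146293 18.05
```

```bash
python3 -m inch '[[0.004,0,0,0],[0.005,0,0,0],[0.005,0,0,0],[0.005,0,0,0],[0.005,0,0,0],[0.004,0,0,0],[0.002,0,0,0],[0,0,0,0],[0,0,0,0]]'; python3 st.py
```

```text
t: 19.0
eef_pos: [0.6026, 0.2238, 0.1114]
tool_rot: [0.0, 0.508, 0.861, -0.0]
contact_force: [0.4, 0.4, -2.6]
gripper_width: 0.217
grasp_force: 88.3
pos [0.6027 0.2237 0.1114] along -0.0966 lat 0.6356 yaw 118.88 tilt [-2.e-04  1.e-04 -1.e+00] F -0.5 0.2 -1.4 grip 88.29139709472656 0.2192589490781845 19.15
```

```bash
python3 -m inch '[[0.004,0,0,0],[0.004,0,0,0],[0.004,0,0,0],[0.004,0,0,0],[0.004,0,0,0],[0.003,0,0,0],[0.001,0,0,0],[0,0,0,0],[0,0,0,0]]'; python3 st.py
```

```text
t: 20.1
eef_pos: [0.591, 0.2448, 0.1114]
tool_rot: [0.0, 0.508, 0.861, -0.0]
contact_force: [-0.6, -0.4, -1.7]
gripper_width: 0.216
grasp_force: 88.3
pos [0.5911 0.2447 0.1114] along -0.0725 lat 0.6356 yaw 118.88 tilt [-2.e-04  0.e+00 -1.e+00] F -0.0 -0.7 -2.6 grip 88.2909643650055 0.21742623247028994 20.25
```

Still free, with about 9 mm to the stop. Creeping on.

```bash
python3 -m inch '[[0.001,0,0,0],[0.001,0,0,0],[0.001,0,0,0],[0.001,0,0,0],[0.001,0,0,0],[0.001,0,0,0],[0,0,0,0]]'; python3 st.py;  python3 -m inch '[[0.0005,0,0,0],[0.0005,0,0,0],[0.0005,0,0,0],[0,0,0,0]]'; python3 st.py
```

```text
t: 21.0
eef_pos: [0.588, 0.2505, 0.1114]
tool_rot: [-0.0, 0.508, 0.861, 0.0]
contact_force: [-0.1, -0.4, -2.2]
gripper_width: 0.216
grasp_force: 88.3
pos [0.588  0.2503 0.1114] along -0.0661 lat 0.6357 yaw 118.91 tilt [ 0.e+00  1.e-04 -1.e+00] F -0.3 -0.3 -1.2 grip 88.29075336456299 0.21837233844783124 21.15
t: 21.6
eef_pos: [0.5873, 0.2517, 0.1114]
tool_rot: [-0.0, 0.508, 0.861, 0.0]
contact_force: [-0.2, 0.2, -1.7]
gripper_width: 0.217
grasp_force: 88.3
pos [0.5873 0.2516 0.1114] along -0.0647 lat 0.6356 yaw 118.9 tilt [ 0.  0. -1.] F 0.9 0.6 -1.7 grip 88.29115748405457 0.21272243684467557 21.75
```

```bash
python3 -m inch '[[0.0005,0,0,0],[0.0005,0,0,0],[0,0,0,0]]'; python3 st.py;  python3 -m inch '[[0.0005,0,0,0],[0.0005,0,0,0],[0,0,0,0]]'; python3 st.py
```

```text
t: 22.1
eef_pos: [0.5868, 0.2526, 0.1114]
tool_rot: [-0.0, 0.508, 0.861, 0.0]
contact_force: [-0.9, 0.5, -1.1]
gripper_width: 0.219
grasp_force: 88.3
pos [0.5868 0.2525 0.1114] along -0.0636 lat 0.6357 yaw 118.9 tilt [ 1.e-04  0.e+00 -1.e+00] F 0.1 0.7 -0.5 grip 88.29108953475952 0.21660882569321113 22.25
t: 22.6
eef_pos: [0.5866, 0.2529, 0.1114]
tool_rot: [0.0, 0.508, 0.861, -0.0]
contact_force: [1.1, -2.2, -1.4]
gripper_width: 0.221
grasp_force: 88.3
pos [0.5866 0.2529 0.1114] along -0.0632 lat 0.6356 yaw 118.88 tilt [-5.e-04  1.e-04 -1.e+00] F -2.5 -0.1 -1.2 grip 88.32242846488953 0.22020687618113804 22.75
```

```bash
python3 -m inch '[[0.0005,0,0,0],[0,0,0,0]]'; python3 st.py
```

```text
t: 23.0
eef_pos: [0.5865, 0.2529, 0.1115]
tool_rot: [0.0, 0.509, 0.861, -0.0]
contact_force: [0.9, -3.8, -0.3]
gripper_width: 0.223
grasp_force: 88.4
pos [0.5865 0.2529 0.1115] along -0.0631 lat 0.6356 yaw 118.86 tilt [-9.e-04  1.e-04 -1.e+00] F -5.5 -0.4 -0.8 grip 88.40296983718872 0.2208958794161601 23.15
```

Contact at the predicted place (−0.0632 measured, −0.0635 expected) with about 5 N, and the template is held level and firmly. Handing in.

```bash
python3 -m inch '[[0,0,0,0],[0,0,0,0],[0,0,0,0]]'; python3 -c "
from station import bot
print(bot.hand_in())"
```

```text
t: 23.5
eef_pos: [0.5865, 0.2529, 0.1115]
tool_rot: [0.0, 0.509, 0.861, -0.0]
contact_force: [2.6, -5.1, 0.1]
gripper_width: 0.215
grasp_force: 88.4
the job is handed in; nothing more can be done
None
```

The job is handed in at 23.5 s: the dial is at mark 4, and the template is held level through the guard window with its nose resting on the back stop at about 6 N; no verdict was returned.

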